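# Nest the counting pans with their handles fanned

### The arm

A 7-joint arm with a two-finger parallel gripper is mounted at the origin on the work surface. World frame = base frame: x ahead of the robot, y to its left, z up, the work surface at z = 0. Lengths are in m, angles in rad, forces in N, time in s.
With the tool pointing down it reaches from about 0.4 to 0.875 m from the base axis. Payload 19.3 kg.
Tool frame: the origin (TCP) lies midway between the tips of the shut fingers; the grasp point (between the pads) lies 19 mm behind it; z points along the fingers, y is the line along which they close (so a half turn about z gives the same grasp; the last joint's range is limited). The gripper opens to 85 mm and grips with 20 to 120 N. Pads are 22 mm wide; open, the fingers measure 114 mm over their backs; the gripper's body (76 mm by 85 mm) begins 54 mm behind the grasp point. The pads swing forward as they close: fully open they stand 13 mm farther back than shut.
Start: joints at [-1.287, 0.521, -0.036, 1.599, 0.021, 1.021, -0.113], TCP at [0.217, 0.586, 0.231] pointing down, gripper open.
Joint ranges: [-2.91, 2.91], [-0.3, 2.13], [-1.5, 1.42], [0.17, 2.43], [-1.26, 4.41], [0.16, 1.93], [-2.52, 2.52]. Speed limits (rad/s): [1.89, 1.89, 2.39, 2.39, 3.01, 3.01, 3.01].

### API

Orientations are given as [roll, pitch, yaw] about the fixed x, y, z axes, in that order (R = Rz(yaw) Ry(pitch) Rx(roll)).
In Python, from workcell import telemetry, grab_frame, calibration, bot, outline_of, landmark_of gives the robot as it stands. The module is installed in compiled form; this text tells all that it offers.
- The arm moves only by the shell command python3 -m inch 'ROWS' [FORCE]. ROWS is JSON, a list of rows, each a list of 7 numbers: the shift along the tool's x, y, z in m, then the turn, a rotation vector about the tool's x, y, z in rad, then the closure, from 0 (fully open) to 1 (shut). A call has 1 to 5 rows; each row shifts and turns the commanded pose from where the row before left it, along the tool's axes as they then stand; what a row does not reach is not made up. A row lasts 1/10 s, in which the tool goes at most 50 mm and 8.59 degrees, less where a joint would pass 70% of its speed; a pose out of reach is approached as far as the arm can. A call is refused whole if a number of a shift passes 0.05 or a number of a turn 0.15, either way. A call with a gripper value outside its range is refused whole. The fingers move at their own pace and stop on an object; FORCE is the grip in N (left out, the last holds). Time passes only in rows, so rows that do not move let the fingers close. It gives the time, the measured TCP pose, the force, the opening and the grip force at its end, in the units of the state.
- telemetry.observe(): the state, without advancing time (a new reading comes with each control period).
- grab_frame(name): name is "scene" or "top" or "wrist"; returns the picture (420x560x3 uint8, red, green, blue); there is no depth.
- calibration(name): a dict with "fovy" (degrees; the focal length in pixels is half the picture's height over the tangent of half this angle, whatever the lens; pixels are square), "cx", "cy" (the principal point, pixels), "pose" (4x4, takes a point from camera to world coordinates). Camera axes: x right, y down, z forward; pixel columns grow to the right and rows downward; lengths in m; the calibration is good to about 2 mm. A picture is of the moment at which its call begins: read the wrist's pose just before it. calibration takes no time and is no camera call; for the wrist camera it gives the pose at the moment of the call.
- bot.job_done(): hands the job in; it is judged then, once.
Trained networks look in the newest picture that a camera, given by its name, has taken for a name from the list of things; names that differ only in an ending like _2 or _b are one class to them, and where a whole thing is asked for, a point or a joint stands for the part that bears it (a point fixed in the world has none). Each returns a list of dicts, best first, with "score" (0 to 1); they miss things now and then, are a little off and sometimes report something else, mostly with a low value. They report only what shows in the picture. A call takes as long as a camera call. They do not tell look-alikes from the thing itself.
- outline_of(label, camera): "region" (420x560 bool, what is visible of it) and "rect" ([left, top, right, bottom] in pixels, round what is visible of it).
- landmark_of(label, camera): "xy" ([column, row] in pixels: a listed point, or the origin of a listed thing).
The state is a dict: "clock": time; "qpos": joint angles; "qd": joint speeds; "joint_efforts": joint torques, N m; "position": TCP position; "tool_rot": TCP orientation; "force": force on the tool from outside, world axes, zero at the start; "moment": the same for the moment, N m; "grip_width": finger opening in m; "finger_force": force on a finger pad.
Only numpy, scipy, OpenCV 4.12 (cv2) and the standard library are available. Lean on these libraries where they do the work, as an engineer would, in place of code of your own. Each camera call takes 0.05 s, during which the arm holds its last target. There are 200 camera calls.

### The job

Put the three steel counting pans away as a nest on the counter: the middle-sized one down in the largest where that stands, and the smallest down in the middle-sized one, each sitting flat on the floor of the pan below. Fan the handles like a hand of cards: turn each about 45 degrees from the handle below it, both to the same side (left or right as you like). Leave the mug, the handleless bowl and the tape roll where they are.

Things in the scene. Friction and masses are not known exactly. Their poses are not given: they have to be found in the camera images.
- large: Largest pan: loose round steel pan, 140 mm diameter, 45 mm tall, wall and floor 3 mm. Origin: centre of its underside; z up; x points along its one level handle. Black grip 20 mm wide, 22 mm tall, 90 to 170 mm out from the pan's axis, centre line 41 mm above the underside; thin flat neck. About 500 g. The base of the nest; handle roughly away from the robot.
- medium: Middle-sized pan: loose round steel pan, 106 mm diameter, 57 mm tall, wall and floor 3 mm. Origin: centre of its underside; z up; x points along its one level handle. Black grip 20 mm wide, 22 mm tall, 90 to 165 mm out from the pan's axis, centre line 53 mm above the underside; thin flat neck. About 170 g. 14 mm to spare all round in the largest; seated 3 mm above its underside. Grips collide if laid over one another.
- small: Smallest pan: loose round steel pan, 74 mm diameter, 69 mm tall, wall and floor 3 mm. Origin: centre of its underside; z up; x points along its one level handle. Black grip 20 mm wide, 22 mm tall, 72 to 145 mm out from the pan's axis, centre line 65 mm above the underside; thin flat neck. About 110 g. 13 mm to spare all round in the middle-sized pan; seated 3 mm above its underside.
- medium_grip (a point): A point on the centre line of the middle-sized pan's grip, 108 mm out along x from the pan's axis and 53 mm above its underside: a good place to pinch the grip across its 20 mm width from above, clear of the largest pan's rim when seated. The pan overhangs and sags a little, so pinch firmly.
- small_grip (a point): A point on the centre line of the smallest pan's grip, 95 mm out along x from the pan's axis and 65 mm above its underside: a good place to pinch its 20 mm width from above.
- mug: Bystander: a white ceramic mug, 80 mm diameter, 92 mm tall, beyond the pans. Origin: centre of its underside.
- bowl: Bystander: a steel bowl without a handle, 90 mm diameter, 42 mm tall, beyond the pans. Origin: centre of its underside.
- tape: Bystander: a roll of brown packing tape lying flat, 104 mm diameter, 48 mm tall, on the counter at the robot's right. Origin: centre of its underside.
Things that resemble listed ones, but are neither listed nor needed, are in the scene too. What is shaped like the medium but orange is not meant.

How it is judged:
At the end, for the whole second after the job is handed in: Middle-sized pan flat in the largest, smallest flat in the middle-sized (centres within 20 mm, undersides 3 +/- 6 mm apart, tilt under 0.15 rad); each handle 25 to 65 degrees from the one below, both to the same side; largest upright within 50 mm of its start; all at rest (horizontal distance between medium and large below 0.02 m and z of medium in the frame of large between -0.003 and 0.009 m and angle between each of medium, small's own z axis and vertical below 0.15 rad and angle between the x axis of medium and the x axis of large, either way round between 0.436 and 1.134 rad and x of medium_grip in the frame of large above 0 m and horizontal distance between small and medium below 0.02 m and z of small in the frame of medium between -0.003 and 0.009 m and angle between the x axis of small and the x axis of medium, either way round between 0.436 and 1.134 rad and x of small_grip in the frame of medium above 0 m and ((y of medium_grip in the frame of large above 0 m and y of small_grip in the frame of medium above 0 m) or (y of medium_grip in the frame of large below 0 m and y of small_grip in the frame of medium below 0 m)) and angle between large's own z axis and vertical below 0.1 rad and distance of large from where it was at the start of the episode below 0.05 m and linear speed of each of large, medium, small below 0.02 m/s); the robot touches nothing.
It fails at once if the mug is shifted by more than 30 mm (distance of mug from where it was at the start of the episode above 0.03 m).
It fails at once if the bowl is shifted by more than 30 mm (distance of bowl from where it was at the start of the episode above 0.03 m).
It fails at once if the tape roll is shifted by more than 30 mm (distance of tape from where it was at the start of the episode above 0.03 m).
It also fails if it takes over 61 s, if anything falls off the work surface, if the arm or the gripper's body presses on something with over 40 N, if the wrist force passes 120 N, or if a joint passes its speed limit or range.

## Working session

There is one attempt and no reset: what is moved stays moved. The work goes in short steps, Python scripts to look and compute and a shell command to move; the robot and the scene stay as the last step left them, time stands still between calls to the robot, and variables do not carry over. Pictures are saved under pics/ and viewed, at most 10 in all, crops included, and the job is handed in when it is done.

```bash
mkdir -p pics
cat > h.py <<'E'
import numpy as np, cv2
from workcell import telemetry, grab_frame, calibration, bot, outline_of, landmark_of
def ray(cam,xy,z,c=None):
    c=c or calibration(cam); f=210/np.tan(np.radians(c["fovy"])/2); T=np.array(c["pose"])
    d=T[:3,:3]@np.array([(xy[0]-c["cx"])/f,(xy[1]-c["cy"])/f,1]); o=T[:3,3]
    return o+d*(z-o[2])/d[2]
def proj(cam,p,c=None):
    c=c or calibration(cam); f=210/np.tan(np.radians(c["fovy"])/2); T=np.array(c["pose"])
    q=T[:3,:3].T@(np.array(p)-T[:3,3]); return np.array([c["cx"]+f*q[0]/q[2],c["cy"]+f*q[1]/q[2]])
def snap(cam,name=None):
    im=grab_frame(cam)
    if name: cv2.imwrite(f"pics/{name}.png",im[:,:,::-1])
    return im
E
python3 - <<'E'
from h import *
a=snap("scene");b=snap("top")
cv2.imwrite("pics/a.png",cv2.resize(np.vstack([b,a])[:,:,::-1],None,fx=.7,fy=.7)); cv2.imwrite("pics/top.png",b[:,:,::-1])
for n in ["large","medium","small","medium_grip","small_grip","mug","bowl","tape"]:
    print(n,[(round(d["score"],2),np.round(d["xy"]).tolist()) for d in landmark_of(n,"top")][:4])
s=telemetry.observe();print(s)
for c in("top","scene"):k=calibration(c);print(k)
E
```

```text
large []
medium [(0.93, [152.0, 222.0]), (0.66, [144.0, 306.0]), (0.31, [416.0, 205.0])]
small [(0.9, [333.0, 223.0])]
medium_grip [(0.95, [163.0, 280.0]), (0.79, [146.0, 189.0]), (0.36, [153.0, 225.0]), (0.32, [335.0, 223.0])]
small_grip [(0.82, [344.0, 190.0]), (0.39, [241.0, 215.0])]
mug [(0.81, [207.0, 127.0])]
bowl [(0.92, [266.0, 130.0])]
tape []
{'clock': 0.5, 'qpos': array([-1.2871581 ,  0.52139996, -0.0363192 ,  1.5995111 ,  0.02123137,
        1.02109879, -0.11281577]), 'qd': array([-0.00020116, -0.00072912,  0.00123118, -0.00284524,  0.00075395,
       -0.00098182,  0.00042861]), 'joint_efforts': array([-2.52977952e-03, -9.26293302e+01,  1.97645120e+00, -3.70059192e+01,
        1.79839338e-02,  2.41088332e-03, -5.06355218e-05]), 'position': array([0.21657953, 0.5862607 , 0.23128662]), 'tool_rot': array([-3.14156253e+00,  1.89945559e-05,  2.78772897e+00]), 'force': array([-0.71659101,  0.02705536, -0.67200387]), 'moment': array([-0.01594797, -0.02772502,  0.00073816]), 'finger_force': 0.0, 'grip_width': 0.08536304939940517}
{'fovy': 56.932603944298066, 'cx': 282.29125253013945, 'cy': 203.8659655933239, 'pose': array([[-0.01019493, -0.99612359,  0.08737193,  0.38140405],
       [-0.99989576,  0.00926198, -0.01107674, -0.10153946],
       [ 0.01022457, -0.08747575, -0.99611418,  1.24636806],
       [ 0.        ,  0.        ,  0.        ,  1.        ]])}
{'fovy': 46.78172789013322, 'cx': 278.36624519398043, 'cy': 212.57078461705933, 'pose': array([[ 0.62482078,  0.66455069, -0.40984311,  1.17322001],
       [ 0.78076143, -0.52962396,  0.33152686, -0.67844728],
       [ 0.00325368, -0.52713456, -0.8497756 ,  1.48360153],
       [ 0.        ,  0.        ,  0.        ,  1.        ]])}
```

View pics/top.png

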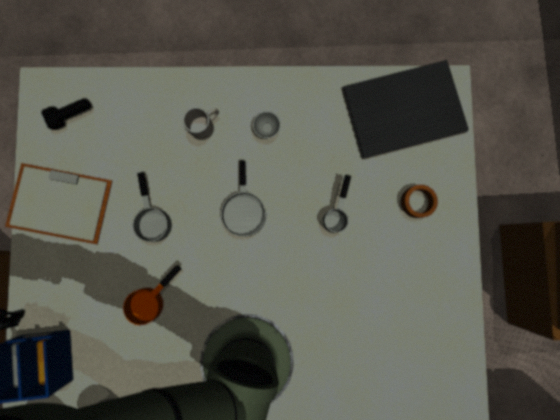

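The top view shows three steel pans: medium at (152,223) with its grip at (143,184), large at (243,213) with its grip at (241,172), and small at (333,220) with its grip near (346,186). The orange pan at (144,305) is the look-alike. It is the medium's shape but orange, so the steel one at (152,223) is the one meant. I'll enlarge to confirm, and to see the odd pale strip beside the small pan's grip.

Run:
```python
from h import *
b=cv2.imread("pics/top.png")
c=cv2.resize(b[150:330,110:380],None,fx=2.9,fy=2.9,interpolation=cv2.INTER_CUBIC)
cv2.imwrite("pics/crop.png",cv2.convertScaleAbs(c,alpha=1.5))
snap("top"); C=calibration("top")
H={"large":.045,"medium":.057,"small":.069}
for n in H:
    for d in outline_of(n,"top")[:3]:
        r=d["rect"]; print(n,round(d["score"],2),np.round(r).tolist())
# circle-based: rim fits by hand seeds
for n,(u,v) in {"large":(243,213),"medium":(152,223),"small":(333,220)}.items(): print(n,ray("top",(u,v),H[n],C))
```

```text
large 0.82 [217.0, 159.0, 266.0, 239.0]
medium 0.92 [124.0, 266.0, 182.0, 325.0]
medium 0.71 [252.0, 110.0, 280.0, 139.0]
medium 0.61 [131.0, 170.0, 173.0, 244.0]
small 0.58 [326.0, 176.0, 351.0, 236.0]
large [0.4594517  0.00736162 0.045     ]
medium [0.43068036 0.28439201 0.057     ]
small [ 0.43393003 -0.26851997  0.069     ]
```

View pics/crop.png

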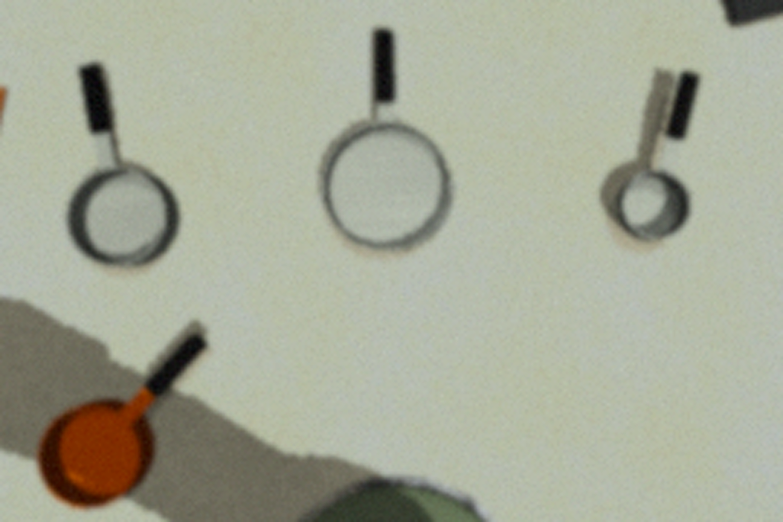

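The crop confirms it: the steel medium pan is at top-image (152,223). The pale strip by the small pan is only its shadow, and its grip is at (345,186). Next I'll work out the poses from rim centres and grip ends.

Run:
```python
from h import *
C=calibration("top")
px=lambda p:(p[0]/2.9+110-.3,p[1]/2.9+150-.3)
H={"large":(.045,.052,(386,185),(382,30),(386,102)),"medium":(.057,.064,(124,215),(91,66),(100,132)),"small":(.069,.076,(653,205),(690,73),(677,138))}
for n,(h,g,c,e,i) in H.items():
    c,e,i=[ray("top",px(p),z,C) for p,z in((c,h),(e,g),(i,g))]
    print(n,c.round(3),e.round(3),i.round(3),"r",np.linalg.norm((e-c)[:2]).round(3),np.linalg.norm((i-c)[:2]).round(3),"yaw",np.arctan2(*(e-c)[1::-1]).round(3),np.arctan2(*(e-i)[1::-1]).round(3))
```

```text
large [0.458 0.008 0.045] [0.625 0.011 0.052] [0.547 0.007 0.052] r 0.167 0.089 yaw 0.021 0.054
medium [0.428 0.283 0.057] [0.586 0.319 0.064] [0.516 0.308 0.064] r 0.162 0.091 yaw 0.222 0.154
small [ 0.433 -0.274  0.069] [ 0.571 -0.315  0.076] [ 0.502 -0.3    0.076] r 0.145 0.074 yaw -0.289 -0.22
```

```bash
python3 -m inch '[[-0.04,-0.0155,0,0,0,0,0],[-0.04,-0.0155,0,0,0,0,0],[-0.04,-0.0155,0,0,0,0,0],[-0.04,-0.0155,0,0,0,0,0],[-0.04,-0.0155,0,0,0,0,0]]'; python3 -m inch '[[-0.04,-0.0155,0,0,0,0,0],[-0.04,-0.0155,0,0,0,0,0],[-0.04,-0.0155,0,0,0,0,0],[-0.04,-0.0155,0,0,0,0,0],[-0.035,-0.0145,0,0,0,0,0]]'; python3 -m inch '[[0,0,0,0,0,-0.14,0],[0,0,0,0,0,-0.14,0],[0,0,0,0,0,-0.14,0],[0,0,0,0,0,-0.13,0],[0,0,0,0,0,0,0]]'
python3 - <<'E'
from h import *
snap("wrist","w1"); C=calibration("wrist")
print(telemetry.observe()["qpos"])
for n,h in(("medium",0.0),("medium_grip",.053)):
    for d in landmark_of(n,"wrist")[:3]: print(n,round(d["score"],2),d["xy"],ray("wrist",d["xy"],h,C).round(4))
E
```

```text
clock: 1.2
position: [0.3785, 0.443, 0.2315]
tool_rot: [3.141, 0.0, 2.788]
force: [0.5, 0.9, -0.3]
grip_width: 0.0854
finger_force: 0.0
clock: 1.7
position: [0.5353, 0.3032, 0.2314]
tool_rot: [3.142, 0.0, 2.787]
force: [0.4, 1.1, 1.0]
grip_width: 0.0853
finger_force: 0.0
clock: 2.2
position: [0.5338, 0.3048, 0.2313]
tool_rot: [3.141, -0.0, -2.943]
force: [0.6, -0.3, -0.2]
grip_width: 0.0852
finger_force: 0.0
[-0.5493382   0.50578936 -0.09564785  1.62581379  0.05434454  1.01266405
  1.10207053]
medium 0.83 [288.8, 81.3] [0.426  0.2962 0.    ]
medium_grip 0.83 [283.8, 187.4] [0.5309 0.3108 0.053 ]
medium_grip 0.54 [284.9, 80.4] [0.4312 0.2919 0.053 ]
```

View pics/w1.png

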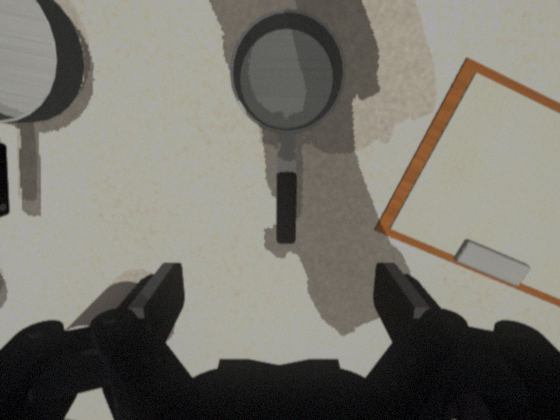

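The wrist view shows the steel medium pan with its rim centred at (288,70) and its grip running from (286,173) to (286,243), almost aligned with the tool.

Run:
```python
from h import *
C=calibration("wrist")
c=ray("wrist",(288,70),.057,C);i=ray("wrist",(286.5,173),.064,C);e=ray("wrist",(286,243),.064,C)
print(c,i,e,[np.linalg.norm((p-c)[:2]).round(4) for p in(i,e)],np.arctan2(*(e-i)[1::-1]),np.arctan2(*(e-c)[1::-1]))
s=telemetry.observe();yaw=s["tool_rot"][2]
u=(e-c)[:2]/np.linalg.norm((e-c)[:2]);t=e[:2]-u*.057;d=t-s["position"][:2]
print(t,"tool dx,dy",d@[np.cos(yaw),np.sin(yaw)],d@[np.sin(yaw),-np.cos(yaw)],yaw)
```

```text
[0.42236002 0.29306929 0.057     ] [0.51406139 0.31002067 0.064     ] [0.58559565 0.32393525 0.064     ] [np.float64(0.0933), np.float64(0.1661)] 0.1921172739391134 0.18688192346426502
[0.52958812 0.31334488] tool dx,dy 0.0024710397014479075 0.009096503971749423 -2.9493910747930423
```

```bash
python3 -m inch '[[0.0025,0.009,0.04,0,0,0,0],[0,0,0.045,0,0,0,0],[0,0,0.045,0,0,0,0],[0,0,0.045,0,0,0,0],[0,0,0.023,0,0,0,0]]'; python3 -m inch '[[0,0,0,0,0,0,1],[0,0,0,0,0,0,1],[0,0,0,0,0,0,1],[0,0,0,0,0,0,1],[0,0,0,0,0,0,1]]' 100;  python3 -m inch '[[0,0,0,0,0,0,1],[0,0,0,0,0,0,1],[0,0,0,0,0,0,1]]'
```

```text
clock: 2.85
position: [0.528, 0.3125, 0.0298]
tool_rot: [-3.14, -0.003, -2.948]
force: [0.3, 0.2, -0.3]
grip_width: 0.0854
finger_force: 0.0
clock: 3.35
position: [0.5303, 0.3135, 0.0347]
tool_rot: [3.141, 0.002, -2.946]
force: [1.8, -0.2, 7.9]
grip_width: 0.0183
finger_force: 97.3
clock: 3.65
position: [0.5303, 0.3136, 0.0346]
tool_rot: [3.141, 0.002, -2.946]
force: [1.0, -0.3, 8.6]
grip_width: 0.0182
finger_force: 97.3
```

```bash
python3 -m inch '[[0,0,-0.02,0,0,0,1],[0,0,-0.035,0,0,0,1],[0,0,-0.035,0,0,0,1],[0,0,-0.03,0,0,0,1],[0,0,0,0,0,0,1]]'; python3 -m inch '[[0,0,0,0,0,0,1]]'
python3 - <<'E'
from h import *
snap("wrist","w2"); 
for n in ("medium","medium_grip"):
    for d in landmark_of(n,"wrist")[:3]: print(n,round(d["score"],2),d["xy"])
print(telemetry.observe()["force"],telemetry.observe()["moment"])
E
```

```text
clock: 4.15
position: [0.5312, 0.3143, 0.1578]
tool_rot: [3.139, 0.006, -2.946]
force: [0.4, 0.3, -1.6]
grip_width: 0.0185
finger_force: 98.0
clock: 4.25
position: [0.5297, 0.3133, 0.1539]
tool_rot: [3.141, 0.001, -2.946]
force: [0.2, -0.1, -1.9]
grip_width: 0.0185
finger_force: 98.0
medium 0.26 [278.8, 293.5]
medium_grip 0.87 [274.2, 292.0]
[ 0.62576562 -0.41888568 -1.65043771] [ 0.03561948 -0.13361022 -0.04474208]
```

View pics/w2.png

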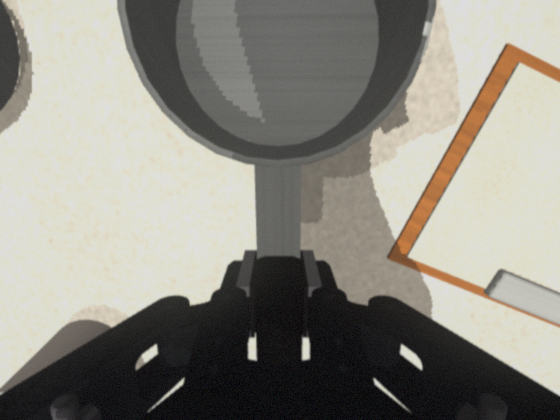

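The wrist view shows the medium pan held, its handle in line with the tool and its near rim at (278,163). I'll estimate sag from the rim's width, and get the large pan's pose and the next moves.

Run:
```python
from h import *
C=calibration("wrist");s=telemetry.observe();p=s["position"];yaw=s["tool_rot"][2]+np.pi
u=np.array([np.cos(yaw),np.sin(yaw)]);v=np.array([-u[1],u[0]])
gp=np.array([*p[:2],p[2]+.019])
for sag in(0,.03,.06,.1):
    for off in(.105,.108,.111):
        def w(r,l,h): # pan coords: r toward handle from axis
            a=off-r; hh=h-.053
            x=-a*np.cos(sag)-hh*np.sin(sag)*1; z=hh*np.cos(sag)-a*np.sin(sag)
            return np.array([*(gp[:2]+u*x+v*l),gp[2]+z])
        print(sag,off,proj("wrist",w(.053,0,.057),C).round(0),proj("wrist",w(0.008,.0524,.057),C).round(0),proj("wrist",w(0.008,-.0524,.057),C).round(0),proj("wrist",w(.037,0,.003),C).round(0))
# large pan
snap("top"); 
for d in outline_of("large","top")[:2]:
    print(d["score"],d["rect"])
    cv2.imwrite("pics/m.png",d["region"].astype(np.uint8)*255)
```

```text
0 0.105 [276. 171.] [432.  37.] [119.  37.] [276. 123.]
0 0.108 [276. 163.] [433.  27.] [117.  27.] [276. 117.]
0 0.111 [276. 155.] [434.  17.] [116.  17.] [276. 111.]
0.03 0.105 [276. 170.] [428.  39.] [123.  39.] [277. 126.]
0.03 0.108 [276. 162.] [429.  29.] [122.  29.] [276. 120.]
0.03 0.111 [276. 154.] [430.  19.] [120.  19.] [276. 114.]
0.06 0.105 [276. 169.] [424.  41.] [126.  41.] [277. 129.]
0.06 0.108 [276. 161.] [425.  31.] [126.  31.] [277. 123.]
0.06 0.111 [276. 153.] [426.  22.] [125.  22.] [277. 118.]
0.1 0.105 [276. 168.] [420.  44.] [131.  44.] [277. 133.]
0.1 0.108 [276. 161.] [420.  35.] [131.  35.] [277. 128.]
0.1 0.111 [276. 153.] [421.  26.] [130.  26.] [277. 122.]
0.88 [218.9, 161.4, 264.7, 237.8]
```

```bash
cat >> h.py <<'E'
from scipy.optimize import minimize
G={"large":(.07,.045,.09,.17,.041),"medium":(.053,.057,.09,.165,.053),"small":(.037,.069,.072,.145,.065)}
def model(n,x,y,a,cam,C,z0=0,S=4):
    R,h,g0,g1,gz=G[n];t=np.linspace(0,2*np.pi,40);m=np.zeros((420*S,560*S),np.uint8)
    circ=np.array([[R*np.cos(k),R*np.sin(k),zz] for k in t for zz in(0,h)])
    gr=np.array([[p,q,r] for p in(g0,g1) for q in(-.01,.01) for r in(gz-.011,gz+.011)])
    nk=np.array([[p,q,gz] for p in(R-.005,g0+.005) for q in(-.007,.007)])
    c,s=np.cos(a),np.sin(a)
    for P in(circ,gr,nk):
        W=P@np.array([[c,s,0],[-s,c,0],[0,0,1]])+[x,y,z0]
        q=np.array([proj(cam,w,C) for w in W]);q=(q+.5)*S
        cv2.fillConvexPoly(m,cv2.convexHull(q.round().astype(np.int32)),1)
    return cv2.resize(m.astype(np.float32),(560,420),interpolation=cv2.INTER_AREA)
def fit(n,cam,x0,z0=0,pick=0):
    snap(cam);C=calibration(cam);best=None
    for d in outline_of(n,cam):
        reg=d["region"].astype(np.float32);ys,xs=np.nonzero(reg)
        k=np.linalg.norm(np.array([xs.mean(),ys.mean()])-proj(cam,[x0[0],x0[1],z0+.03],C))
        if best is None or k<best[0]: best=(k,reg,d["score"])
    if best is None or best[0]>40: return None
    reg=best[1]
    f=lambda p:1-np.minimum(m:=model(n,*p,cam,C,z0),reg).sum()/np.maximum(m,reg).sum()
    r=minimize(f,x0,method="Nelder-Mead",options=dict(initial_simplex=[list(np.add(x0,e)) for e in([0,0,0],[.01,0,0],[0,.01,0],[0,0,.15])],xatol=2e-4,fatol=1e-4,maxiter=150))
    return r.x.round(4),round(1-r.fun,3),round(best[2],2)
E
python3 - <<'E'
from h import *
for n,x0 in(("large",[.458,.008,.03]),("small",[.433,-.274,-.25])):
    for c in("top","scene"): print(n,c,fit(n,c,x0))
E
```

```text
large top (array([0.4587, 0.0075, 0.0208]), np.float64(0.95), 0.78)
large scene None
small top (array([ 0.4348, -0.2782, -0.2756]), np.float64(0.915), 0.81)
small scene (array([ 0.4341, -0.2788, -0.2866]), np.float64(0.922), 0.57)
```

```bash
python3 -m inch '[[0.006,-0.034,0,0,0,0,1],[0.006,-0.034,0,0,0,0,1],[0.006,-0.034,0,0,0,0,1],[0.006,-0.034,0,0,0,0,1],[0.006,-0.034,0,0,0,0,1]]'; python3 -m inch '[[0.006,-0.034,0,0,0,0,1],[0.006,-0.034,0,0,0,0,1],[0.006,-0.034,0,0,0,0,1],[0.006,-0.034,0,0,0,0,1],[0.006,-0.034,0,0,0,0,1]]'; python3 -m inch '[[0.006,-0.034,0,0,0,0,1],[0,0,0,0,0,0.11,1],[0,0,0,0,0,0.12,1],[0,0,0,0,0,0.12,1],[0,0,0,0,0,0.12,1]]'; python3 -m inch '[[0,0,0,0,0,0.12,1],[0,0,0,0,0,0.12,1],[0,0,0,0,0,0.12,1],[0,0,0,0,0,0.115,1],[0,0,0,0,0,0,1]]';python3 -m inch '[[0,0,0,0,0,0,1],[0,0,0,0,0,0,1]]'
python3 - <<'E'
from h import *
s=telemetry.observe();p=s["position"];yaw=s["tool_rot"][2];h=yaw-np.pi
c=p[:2]-.108*np.array([np.cos(h),np.sin(h)]);d=np.array([.459,.0075])-c
print(p,yaw,c,"tool d",d@[np.cos(yaw),np.sin(yaw)],d@[np.sin(yaw),-np.cos(yaw)])
im=snap("top");cv2.imwrite("pics/t2.png",cv2.resize(im[120:320,140:420,::-1],None,fx=2.8,fy=2.8,interpolation=cv2.INTER_CUBIC))
E
```

```text
clock: 5.4
position: [0.5332, 0.1394, 0.1534]
tool_rot: [3.142, 0.0, -2.945]
force: [1.3, 0.2, -1.7]
grip_width: 0.0183
finger_force: 98.1
clock: 5.9
position: [0.5369, -0.0333, 0.1535]
tool_rot: [-3.142, 0.0, -2.945]
force: [0.1, -0.0, -2.9]
grip_width: 0.0186
finger_force: 98.1
clock: 6.4
position: [0.5378, -0.0665, 0.1534]
tool_rot: [3.141, 0.0, 2.863]
force: [0.1, 0.2, -1.9]
grip_width: 0.0183
finger_force: 98.4
clock: 6.9
position: [0.5378, -0.0662, 0.1533]
tool_rot: [-3.142, 0.0, 2.391]
force: [0.0, -0.5, -2.5]
grip_width: 0.0182
finger_force: 98.2
clock: 7.1
position: [0.5377, -0.0664, 0.1533]
tool_rot: [3.142, -0.0, 2.396]
force: [-0.7, 0.9, -2.3]
grip_width: 0.0185
finger_force: 98.2
[ 0.53768678 -0.06636692  0.15333905] 2.3956638644577204 [0.45836533 0.00692774] tool d -7.777460706284868e-05 0.0008510213685980402
```

View pics/t2.png

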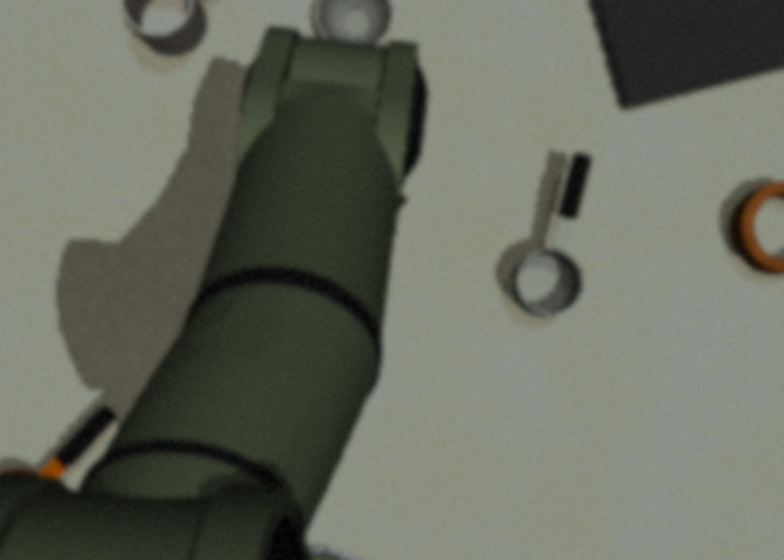

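The arm hides the pans in the top view, so I'll check alignment with the wrist and scene cameras.

Run:
```python
from h import *
a=snap("wrist");b=snap("scene");C=calibration("scene")
print(proj("scene",[.459,.0075,.045],C),proj("scene",[.459,.0075,.16],C))
u,v=proj("scene",[.48,-.01,.09],C).astype(int)
cr=cv2.resize(b[max(v-90,0):v+90,max(u-90,0):u+90],(420,420),interpolation=cv2.INTER_CUBIC)
cv2.imwrite("pics/c2.png",cv2.resize(np.hstack([a,cr])[:,:,::-1],None,fx=.8,fy=.8));print(u,v)
```

```text
[301.94167323 190.39616086] [303.45274363 171.18647943]
302 189
```

View pics/c2.png

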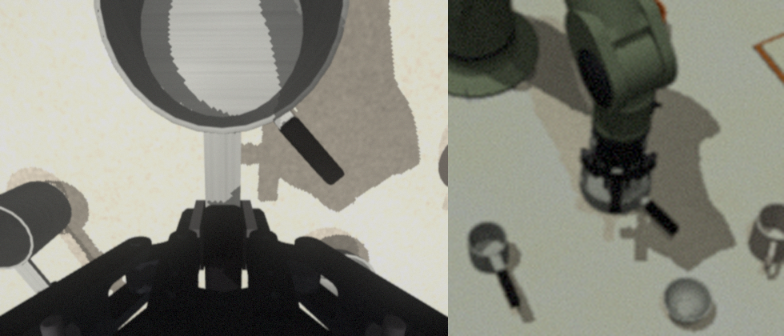

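In the wrist view (scaled 0.8) the large pan's grip shows from (281,122) to (337,180), about 45° from the held handle. I'll use it to check the large pan's pose.

Run:
```python
from h import *
C=calibration("wrist");i=ray("wrist",(281/.8,122/.8),.052,C);e=ray("wrist",(338/.8,179/.8),.052,C)
print(i,e,np.linalg.norm(e-i),np.arctan2(*(e-i)[1::-1]), e[:2]-.17*np.array([np.cos(.021),np.sin(.021)]))
```

```text
[0.54113094 0.00438015 0.052     ] [0.6234888 0.0103664 0.052    ] 0.08257513008510713 0.07255825954336721 [0.45352628 0.00679666]
```

```bash
python3 -m inch '[[0.002,-0.001,0.02,0,0,0,1],[0,0,0.03,0,0,0,1],[0,0,0.03,0,0,0,1],[0,0,0.02,0,0,0,1],[0,0,0.006,0,0,0,1]]'; python3 -m inch '[[0,0,0.002,0,0,0,1],[0,0,0.002,0,0,0,1],[0,0,0,0,0,0,1]]'; python3 -m inch '[[0,0,0.002,0,0,0,1],[0,0,0.001,0,0,0,1],[0,0,0,0,0,0,1]]'
```

```text
clock: 7.75
position: [0.5345, -0.0658, 0.0455]
tool_rot: [-3.14, -0.002, 2.393]
force: [0.6, -0.4, -1.1]
grip_width: 0.0185
finger_force: 98.2
clock: 8.05
position: [0.536, -0.0658, 0.0441]
tool_rot: [3.141, 0.001, 2.393]
force: [-0.1, -0.1, -2.1]
grip_width: 0.0183
finger_force: 98.2
clock: 8.35
position: [0.5356, -0.0658, 0.0404]
tool_rot: [3.141, 0.0, 2.393]
force: [-0.2, 0.3, -2.1]
grip_width: 0.0186
finger_force: 98.2
```

```bash
python3 -m inch '[[0,0,0.0015,0,0,0,1],[0,0,0,0,0,0,1]]'; python3 -m inch '[[0,0,0.001,0,0,0,1],[0,0,0,0,0,0,1]]';  python3 -m inch '[[0,0,0.001,0,0,0,1],[0,0,0,0,0,0,1]]'
```

```text
clock: 8.55
position: [0.5355, -0.0657, 0.0387]
tool_rot: [-3.141, -0.0, 2.393]
force: [0.6, -0.9, -1.8]
grip_width: 0.0184
finger_force: 98.2
clock: 8.75
position: [0.5357, -0.0659, 0.0379]
tool_rot: [3.141, 0.0, 2.393]
force: [1.1, -0.1, 2.1]
grip_width: 0.0183
finger_force: 99.1
clock: 8.95
position: [0.536, -0.0661, 0.0373]
tool_rot: [3.141, 0.001, 2.392]
force: [-0.0, -1.7, 13.0]
grip_width: 0.018
finger_force: 100.5
```

```bash
python3 -m inch '[[0,0,0,0,0,0,0.5],[0,0,0,0,0,0,0.3],[0,0,0,0,0,0,0.3],[0,0,0,0,0,0,0.3],[0,0,-0.02,0,0,0,0.3]]'; python3 -m inch '[[0,0,-0.03,0,0,0,0.3],[0,0,-0.045,0,0,0,0],[0,0,-0.045,0,0,0,0],[0,0,-0.045,0,0,0,0],[0,0,0,0,0,0,0]]'; python3 -m inch '[[-0.026,-0.03,0,0,0,0,0],[-0.026,-0.03,0,0,0,0,0],[-0.026,-0.03,0,0,0,0,0],[-0.026,-0.03,0,0,0,0,0],[-0.026,-0.03,0,0,0,0,0]]';python3 -m inch '[[-0.026,-0.03,0,0,0,-0.1,0],[0,0,0,0,0,-0.13,0],[0,0,0,0,0,-0.13,0],[0,0,0,0,0,-0.11,0],[0,0,0,0,0,0,0]]'
python3 - <<'E'
from h import *
a=snap("wrist");b=snap("top")
cr=cv2.resize(b[140:260,190:310],(420,420),interpolation=cv2.INTER_CUBIC)
cv2.imwrite("pics/c3.png",cv2.resize(np.hstack([a,cr])[:,:,::-1],None,fx=.8,fy=.8))
s=telemetry.observe();print(s["qpos"])
print("small wrist",fit("small","wrist",[.4345,-.2785,-.281]))
print("large",fit("large","top",[.459,.0075,.02]))
print("medium",fit("medium","top",[.457,.0075,-.75],.003),fit("medium","scene",[.457,.0075,-.75],.003))
E
```

```text
clock: 9.45
position: [0.5343, -0.0656, 0.0553]
tool_rot: [-3.139, -0.003, 2.393]
force: [0.7, 0.0, 0.9]
grip_width: 0.0595
finger_force: 0.0
clock: 9.95
position: [0.5378, -0.0661, 0.2272]
tool_rot: [3.136, 0.006, 2.392]
force: [0.2, -0.0, -1.8]
grip_width: 0.0852
finger_force: 0.0
clock: 10.45
position: [0.5283, -0.2657, 0.2215]
tool_rot: [-3.142, -0.0, 2.393]
force: [0.3, 1.1, -0.2]
grip_width: 0.0856
finger_force: 0.0
clock: 10.95
position: [0.527, -0.3039, 0.2214]
tool_rot: [3.141, -0.0, 2.864]
force: [0.2, 0.0, 0.2]
grip_width: 0.0855
finger_force: 0.0
[ 0.34241545  0.50837124  0.12053199  1.66162645 -0.07081961  0.97622666
  1.77593993]
small wrist (array([ 0.4332, -0.2788, -0.2738]), np.float64(0.954), 0.65)
large (array([0.4587, 0.0086, 0.0164]), np.float64(0.438), 0.73)
medium (array([ 0.4592,  0.0073, -0.7484]), np.float64(0.928), 0.56) (array([ 0.4583,  0.0061, -0.75  ]), np.float64(0.898), 0.75)
```

View pics/c3.png

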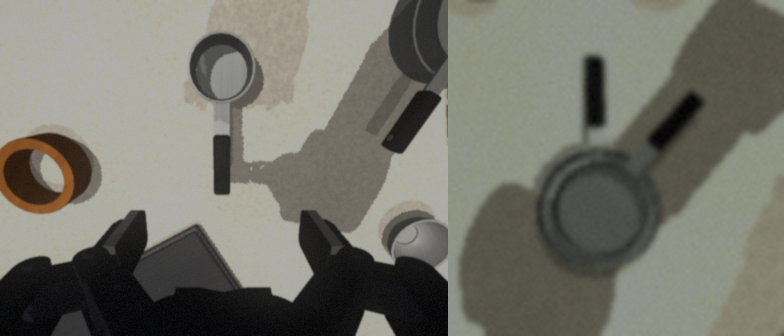

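The wrist and top views show the medium pan concentric in the large one, its handle about 45° to the right. The small pan's grip runs from (222,136) to (222,193) in the scaled view, in line with the tool, and the tape is well clear. Next I grasp it.

```bash
python3 -m inch '[[0.002,-0.001,0.04,0,0,0,0],[0,0,0.045,0,0,0,0],[0,0,0.045,0,0,0,0],[0,0,0.035,0,0,0,0],[0,0,0.01,0,0,0,0]]'; python3 -m inch '[[0,0,0,0,0,0,1],[0,0,0,0,0,0,1],[0,0,0,0,0,0,1],[0,0,0,0,0,0,1],[0,0,0,0,0,0,1]]' 100;  python3 -m inch '[[0,0,0,0,0,0,1],[0,0,0,0,0,0,1]]'; python3 -m inch '[[0,0,-0.02,0,0,0,1],[0,0,-0.035,0,0,0,1],[0,0,-0.035,0,0,0,1],[0,0,-0.035,0,0,0,1],[0,0,-0.02,0,0,0,1]]'; python3 -m inch '[[0,0,0,0,0,0,1],[0,0,0,0,0,0,1]]'
python3 - <<'E'
from h import *
s=telemetry.observe();p=s["position"];h=s["tool_rot"][2]-np.pi
z0=p[2]+.019-.065
print(p,h,z0,"expected c",p[:2]-.095*np.array([np.cos(h),np.sin(h)]))
for c in("top","scene","wrist"): print(c,fit("small",c,[p[0]-.095*np.cos(h),p[1]-.095*np.sin(h),h],z0))
cv2.imwrite("pics/w4.png",snap("wrist")[:,:,::-1])
E
```

```text
clock: 11.95
position: [0.5234, -0.3033, 0.0434]
tool_rot: [3.141, -0.005, 2.863]
force: [-0.5, 0.1, 0.5]
grip_width: 0.0855
finger_force: 0.0
clock: 12.45
position: [0.5258, -0.3046, 0.048]
tool_rot: [-3.141, 0.002, 2.863]
force: [1.0, -0.6, 6.5]
grip_width: 0.0186
finger_force: 97.4
clock: 12.65
position: [0.5258, -0.3046, 0.0478]
tool_rot: [-3.141, 0.002, 2.863]
force: [1.5, -0.9, 8.0]
grip_width: 0.0183
finger_force: 97.6
clock: 13.15
position: [0.5257, -0.3047, 0.195]
tool_rot: [-3.141, 0.003, 2.863]
force: [-0.7, -0.7, -0.6]
grip_width: 0.0182
finger_force: 98.0
clock: 13.35
position: [0.525, -0.3041, 0.1918]
tool_rot: [3.142, 0.0, 2.863]
force: [-0.1, 0.6, -2.1]
grip_width: 0.0185
finger_force: 98.0
[ 0.52499233 -0.30409336  0.19181603] -0.27877077651448046 0.14581603088444328 expected c [ 0.43365986 -0.27795182]
top None
scene (array([ 0.433 , -0.2795, -0.2653]), np.float64(0.229), 0.61)
wrist None
```

View pics/w4.png

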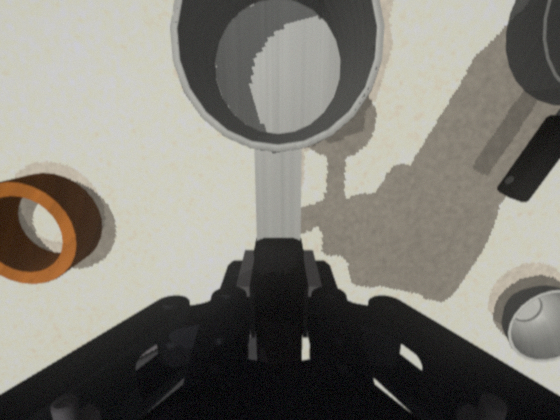

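```bash
python3 -m inch '[[0.0172,0.0272,0,0,0,0,1],[0.0172,0.0272,0,0,0,0,1],[0.0172,0.0272,0,0,0,0,1],[0.0172,0.0272,0,0,0,0,1],[0.0172,0.0272,0,0,0,0,1]]'; python3 -m inch '[[0.0172,0.0272,0,0,0,0,1],[0.0172,0.0272,0,0,0,0,1],[0,0,0,0,0,0.125,1],[0,0,0,0,0,0.125,1],[0,0,0,0,0,0.125,1]]'; python3 -m inch '[[0,0,0,0,0,0.125,1],[0,0,0,0,0,0.125,1],[0,0,0,0,0,0.125,1],[0,0,0,0,0,0.125,1],[0,0,0,0,0,0.125,1]]'; python3 -m inch '[[0,0,0,0,0,0.125,1],[0,0,0,0,0,0.13,1],[0,0,0,0,0,0,1],[0,0,0,0,0,0,1],[0,0,0,0,0,0,1]]'
python3 - <<'E'
from h import *
s=telemetry.observe();p=s["position"];yaw=s["tool_rot"][2];h=yaw-np.pi
c=p[:2]-.095*np.array([np.cos(h),np.sin(h)]);d=np.array([.458,.007])-c
print(p,h,c,"tool d",d@[np.cos(yaw),np.sin(yaw)],d@[np.sin(yaw),-np.cos(yaw)])
for k in("large","medium"):
  for cam in("scene","wrist"):print(k,cam,fit(k,cam,[.458,.007,.02 if k=="large" else -.75],0 if k=="large" else .003))
a=snap("wrist");b=snap("scene")
cv2.imwrite("pics/c5.png",cv2.resize(np.hstack([a,cv2.resize(b[100:280,210:390],(420,420),interpolation=cv2.INTER_CUBIC)])[:,:,::-1],None,fx=.8,fy=.8))
E
```

```text
clock: 14.2
position: [0.4793, -0.1487, 0.1916]
tool_rot: [3.142, -0.0, 2.863]
force: [0.6, 1.0, -0.9]
grip_width: 0.0185
finger_force: 98.0
clock: 14.7
position: [0.4617, -0.0879, 0.1918]
tool_rot: [-3.142, -0.0, 2.483]
force: [-0.4, 1.3, -1.7]
grip_width: 0.0185
finger_force: 98.1
clock: 15.2
position: [0.4617, -0.0881, 0.1917]
tool_rot: [-3.141, 0.0, 1.858]
force: [1.3, -0.3, -1.4]
grip_width: 0.0183
finger_force: 98.1
clock: 15.7
position: [0.4617, -0.088, 0.1918]
tool_rot: [-3.142, 0.0, 1.611]
force: [0.2, -0.5, -1.6]
grip_width: 0.0185
finger_force: 98.0
[ 0.46171165 -0.08804901  0.19177999] -1.5306352626430058 [0.45789737 0.00687438] tool d 0.00012139559146639836 0.00010758724389910752
large scene (array([0.4621, 0.0041, 0.0157]), np.float64(0.346), 0.95)
large wrist None
medium scene (array([ 0.4588,  0.0037, -0.7339]), np.float64(0.842), 0.69)
medium wrist None
```

View pics/c5.png

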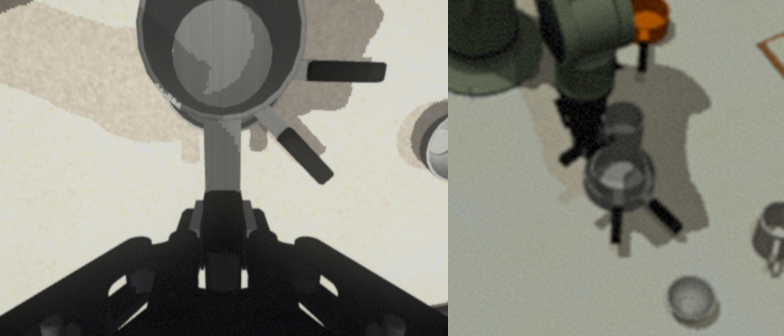

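The wrist view shows the small pan over the nest and the handles fanned evenly: large pointing right, medium at 45°, and the small one pointing at the gripper. Lowering now.

```bash
python3 -m inch '[[0,0,0.025,0,0,0,1],[0,0,0.03,0,0,0,1],[0,0,0.025,0,0,0,1],[0,0,0.02,0,0,0,1],[0,0,0.015,0,0,0,1]]'; python3 -m inch '[[0,0,0.01,0,0,0,1],[0,0,0.005,0,0,0,1],[0,0,0.003,0,0,0,1],[0,0,0,0,0,0,1],[0,0,0,0,0,0,1]]'; python3 -m inch '[[0,0,0.002,0,0,0,1],[0,0,0,0,0,0,1]]'; python3 -m inch '[[0,0,0.001,0,0,0,1],[0,0,0,0,0,0,1]]'
```

```text
clock: 16.7
position: [0.4614, -0.088, 0.0755]
tool_rot: [-3.141, 0.0, 1.608]
force: [0.2, 0.3, -1.3]
grip_width: 0.0186
finger_force: 98.0
clock: 17.2
position: [0.462, -0.0881, 0.0593]
tool_rot: [3.141, 0.0, 1.608]
force: [-0.3, -0.3, -1.6]
grip_width: 0.0183
finger_force: 98.0
clock: 17.4
position: [0.4618, -0.088, 0.0569]
tool_rot: [3.141, -0.0, 1.608]
force: [0.2, -0.5, -1.6]
grip_width: 0.0185
finger_force: 98.0
clock: 17.6
position: [0.4617, -0.0881, 0.0558]
tool_rot: [-3.142, 0.0, 1.608]
force: [0.4, -0.8, -1.9]
grip_width: 0.0184
finger_force: 98.0
```

```bash
python3 -m inch '[[0,0,0.001,0,0,0,1],[0,0,0,0,0,0,1]]'; python3 -m inch '[[0,0,0.001,0,0,0,1],[0,0,0,0,0,0,1]]'; python3 -m inch '[[0,0,0.0005,0,0,0,1],[0,0,0,0,0,0,1]]'
```

```text
clock: 17.8
position: [0.4617, -0.0881, 0.0547]
tool_rot: [-3.141, 0.0, 1.608]
force: [-0.5, -0.4, -1.6]
grip_width: 0.0187
finger_force: 98.0
clock: 18.0
position: [0.4618, -0.0883, 0.0539]
tool_rot: [3.141, 0.0, 1.607]
force: [-1.5, -2.4, 6.7]
grip_width: 0.0183
finger_force: 99.3
clock: 18.2
position: [0.4619, -0.0886, 0.0536]
tool_rot: [3.141, 0.0, 1.607]
force: [-1.7, -4.0, 11.4]
grip_width: 0.0186
finger_force: 100.0
```

```bash
python3 -m inch '[[0,0,0,0,0,0,0.5],[0,0,0,0,0,0,0.3],[0,0,0,0,0,0,0.3],[0,0,0,0,0,0,0.3],[0,0,-0.02,0,0,0,0.3]]'; python3 -m inch '[[0,0,-0.03,0,0,0,0.3],[0,0,-0.045,0,0,0,0.3],[0,0,-0.045,0,0,0,0.3],[0,0,-0.045,0,0,0,0.3],[-0.04,0,0,0,0,0,0.3]]'; python3 -m inch '[[-0.045,0,0,0,0,0,0.3],[-0.045,0,0,0,0,0,0.3],[-0.045,0,0,0,0,0,0.3],[-0.045,0,0,0,0,0,0.3],[0,0,0,0,0,0,0.3]]'
python3 - <<'E'
from h import *
for k,x0,z in(("large",[.458,.007,.02],0),("medium",[.458,.007,-.75],.003),("small",[.458,.007,-1.53],.006)):
  for cam in("top","scene"):print(k,cam,fit(k,cam,x0,z))
b=snap("top");a=snap("scene")
f=lambda m:cv2.resize(m,(480,480),interpolation=cv2.INTER_CUBIC)
cv2.imwrite("pics/c6.png",cv2.resize(np.hstack([f(b[140:290,170:320]),f(a[110:260,230:380])])[:,:,::-1],None,fx=.83,fy=.83))
E
```

```text
clock: 18.7
position: [0.4607, -0.0879, 0.0721]
tool_rot: [-3.139, -0.0, 1.608]
force: [0.1, 0.3, 0.9]
grip_width: 0.0599
finger_force: 0.0
clock: 19.2
position: [0.466, -0.1246, 0.2431]
tool_rot: [3.134, -0.001, 1.615]
force: [0.1, -2.2, -1.0]
grip_width: 0.0598
finger_force: 0.0
clock: 19.7
position: [0.4683, -0.3136, 0.2382]
tool_rot: [-3.141, 0.003, 1.602]
force: [-0.3, 1.5, 0.4]
grip_width: 0.0597
finger_force: 0.0
large top (array([0.4581, 0.008 , 0.0208]), np.float64(0.367), 0.88)
large scene (array([ 0.4689,  0.0009, -0.0455]), np.float64(0.253), 0.21)
medium top (array([ 0.4588,  0.0064, -0.737 ]), np.float64(0.534), 0.94)
medium scene (array([ 0.458 ,  0.0053, -0.7437]), np.float64(0.466), 0.91)
small top (array([ 0.4585,  0.0068, -1.5243]), np.float64(0.866), 0.76)
small scene (array([ 0.455 ,  0.009 , -1.4947]), np.float64(0.849), 0.97)
```

View pics/c6.png

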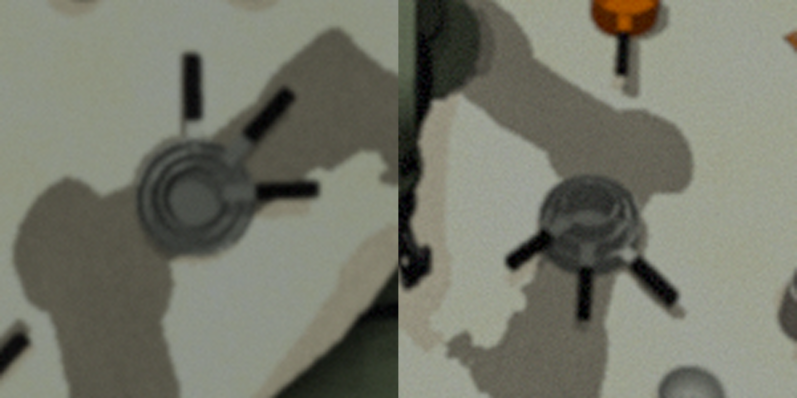

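The pans are concentric and flat, with the handles fanned in roughly 45° steps to the right: grips at (192,87), (268,115) and (287,190) in the left panel. The robot is clear, so I'm handing in.

```bash
python3 -m inch '[[0,0,0,0,0,0,0.3],[0,0,0,0,0,0,0.3]]'; python3 -c "
from workcell import bot
print(bot.job_done())"
```

```text
clock: 20.6
position: [0.4699, -0.3079, 0.2383]
tool_rot: [3.142, 0.0, 1.608]
force: [-0.6, -0.1, -0.2]
grip_width: 0.06
finger_force: 0.0
the job is handed in; nothing more can be done
None
```

The three pans are nested flat in the largest one, handles fanned about 45° apart to the right, and the job was handed in at about 20.6 s; the hand-in returned no verdict, and the arm never went near the mug, bowl or tape.

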